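# Swing the stop batten into line on the carton-squaring jig

## Task

Slide the forked batten onto the jig's steel post until the bottom of its fork bears firmly on the post, with the batten still slanting more than 15 degrees from the fence. Then, keeping the fork home on the post, swing the batten about it until it lies flush along the aluminium fence and press it there with about 12 N for a full second. Let go and leave it lying in line; never load the post or the fence with more than 25 N, and leave the things around the jig alone.

Things in the scene. Friction and masses are not known exactly. Their poses are not given: they have to be found in the camera images.
- jig: Plywood jig board 340 x 370 mm, 12 mm thick, fixed on the bench; it carries the post and the fence. Origin on the bench surface; the board spans -240 to +100 mm along its x and -185 to +185 along its y. The fence runs along its y, near the +x edge; the batten starts slanting on the -x side. Sliding, the batten drags with 1 to 5 N, more if pressed down.
- post: Upright steel post, fixed; origin on its axis at the board's top, at x = 35, y = 125 mm of the board. 20 mm across and 30 tall, with a round head 34 mm across and 6 thick above that: the batten cannot be dropped over it, only slid under the head. Axes as the board's.
- fence: Fixed aluminium fence, 190 long, 22 thick, 20 mm tall. Origin in the middle of its working face, at its foot on the board's top; the face looks to -x, runs along y 95 mm either way, and its plane lies 22.5 mm to +x of the post's axis. Axes as the board's.
- batten: Loose hardwood batten lying flat on the board, 44 wide, 24 tall, 0.22 to 0.43 kg; x runs along it to its forked end; origin in its underside, 125 mm from the plain end. Slot of the fork 24 wide, its flat bottom at x = 110, flared prong tips at x = 148 mm. Grip rib on top: 75 long (along x), 20 wide, 32 tall, centred at x = -20, top 56 mm above the board. In line, its x points to the board's +y.
- fork (a point): Point between the prongs, at x = 120 mm on the batten's underside: it lies on the post's axis when the slot bottom bears on the post. Axes as the batten's.
- tail (a point): Middle of the plain end's lower edge, at x = -125 mm of the batten. Axes as the batten's. When the batten lies flush it is 22 mm to -x of the fence's face plane.
- tape: Bystander: brown roll of packing tape lying flat, 110 mm across, 48 mm tall, origin under its centre.
- carton: Bystander: small brown carton 100 x 70 x 75 mm tall, origin under its centre.
- spray: Bystander: clear bottle 72 mm across, 170 mm tall, origin under its centre.
- wipes: Bystander: white box 90 x 120 x 60 mm tall, origin under its centre.

How it is judged:
On the way, in this order (a step that is already met when the one before it is completed fails the run):
1. the fork bears on the post (2 N or more, within 4 mm of fully home) while the batten slants more than 0.26 rad from the fence (contact force between batten and post above 2 N and horizontal distance between fork and post below 0.004 m and angle between the x axis of batten and the y axis of jig, either way round above 0.26 rad), for 0.1 s.
2. with the fork still home, the batten lies flush and is pressed on the fence with 6 to 20 N for 0.8 s (horizontal distance between fork and post below 0.004 m and angle between the x axis of batten and the y axis of jig, either way round below 0.02 rad and x of tail in the frame of fence above -0.0245 m and z of tail in the frame of fence below 0.003 m and contact force between batten and fence between 6 and 20 N), for 0.8 s.
At the end, for the whole second after the job is handed in: The batten lies still and flat on the board, its fork within 4 mm of fully home on the post, parallel to the fence within 0.02 rad and its plain end within 2.5 mm of the fence's face (horizontal distance between fork and post below 0.004 m and angle between the x axis of batten and the y axis of jig, either way round below 0.02 rad and x of tail in the frame of fence above -0.0245 m and z of tail in the frame of fence below 0.003 m and linear speed of batten below 0.01 m/s and angular speed of batten below 0.05 rad/s); the robot touches nothing.
It fails at once if batten pushed on the post with more than 25 N (contact force between batten and post above 25 N).
It fails at once if batten pushed on the fence with more than 25 N (contact force between batten and fence above 25 N).
It fails at once if post or fence pushed by the robot with more than 25 N (contact force between any of the arm, the fingers and post above 25 N or contact force between any of the arm, the fingers and fence above 25 N).
It fails at once if a bystander moved more than 15 mm (distance of any of tape, carton, spray, wipes from where it was at the start of the episode above 0.015 m).
It also fails if it takes over 72 s, if anything falls off the work surface, if the arm or the gripper's body presses on something with over 40 N, if the wrist force passes 120 N, or if a joint passes its speed limit or range.

## Robot

A 7-joint arm with a two-finger parallel gripper is mounted at the origin on the work surface. World frame = base frame: x ahead of the robot, y to its left, z up, the work surface at z = 0. Lengths are in m, angles in rad, forces in N, time in s.
With the tool pointing down it reaches from about 0.425 to 0.925 m from the base axis. Payload 6.8 kg.
Tool frame: the origin (TCP) lies between the finger pads; the fingertips stand 17 mm ahead of it and the grasp point (between the pads) lies 2 mm behind it; z points along the fingers, x is the direction in which the jaws open and shut, and the axes are right-handed (so a half turn about z gives the same grasp; the last joint's range is limited). The gripper opens to 85 mm and grips with 20 to 120 N. Pads are 22 mm wide; open, the fingers measure 114 mm over their backs; the gripper's body (76 mm by 85 mm) begins 54 mm behind the grasp point. The pads swing forward as they close: fully open they stand 13 mm farther back than shut.
Start: joints at [-1.426, 0.477, 0.022, 1.555, -0.011, 1.109, -0.083], TCP at [0.169, 0.654, 0.248] pointing down, gripper open.
Joint ranges: [-2.96, 2.96], [-0.34, 2.1], [-1.41, 1.46], [0.24, 2.44], [-1.37, 4.51], [0.17, 1.92], [-2.96, 2.96]. Speed limits (rad/s): [2.39, 2.39, 3.14, 3.14, 3.14, 3.14, 3.14].

## Interface

Orientations are given as a unit quaternion [w, x, y, z].
In Python, from station import readout, read_camera, get_calibration, bot, models gives the robot as it stands.
- The arm moves only by the tool carry_out, never from a script. Its argument "deltas" is a list of rows, each a list of 2 entries, a list of its own where there are three numbers: the shift along the tool's x, y, z in cm, then the turn about the tool's z in degrees. A call has 1 to 10 rows; each row is the pose to reach, as a shift and turn from the pose measured when the call began, along the tool's axes at that moment; what a row does not reach only later rows make up. A row lasts 1/8 s, in which the tool goes at most 62.5 mm and 10.7 degrees, less where a joint would pass 70% of its speed; a pose out of reach is approached as far as the arm can. A call with a gripper value outside its range is refused whole. "hand" is the opening, from 0 (shut) to 1 (fully open), set as the call begins (left out, the last holds). The fingers move at their own pace and stop on an object; "newtons" is the grip in N (left out, the last holds). Time passes only in rows, so rows that repeat a pose let the fingers close. It gives the time, the measured TCP pose, the force and the opening at its end, in the units of the state.
- readout.get_obs(): the state, without advancing time (a new reading comes with each control period).
- read_camera(name): name is "scene" or "top" or "wrist"; returns the picture (420x560x3 uint8, red, green, blue); there is no depth.
- get_calibration(name): a dict with "fov_y" (degrees; the focal length in pixels is half the picture's height over the tangent of half this angle, whatever the lens; pixels are square), "cx", "cy" (the principal point, pixels), "D" ([k1, k2, p1, p2, k3] as OpenCV has them; the pictures are not rectified), "world_from_camera" (4x4, takes a point from camera to world coordinates). Camera axes: x right, y down, z forward; pixel columns grow to the right and rows downward; lengths in m; the calibration is good to about 2 mm. A picture is of the moment at which its call begins: read the wrist's pose just before it. get_calibration takes no time and is no camera call; for the wrist camera it gives the pose at the moment of the call.
- bot.hand_in(): hands the job in, once; it reports no verdict.
Trained networks look in the newest picture that a camera, given by its name, has taken for a name from the list of things; names that differ only in an ending like _2 or _b are one class to them, and where a whole thing is asked for, a point or a joint stands for the part that bears it (a point fixed in the world has none). Each returns a list of dicts, best first, with "score" (0 to 1); they miss things now and then, are a little off and sometimes report something else, mostly with a low value. They report only what shows in the picture. A call takes as long as a camera call.
- models.spot_in(query, camera): "centre" ([row, column] in pixels, amid what is visible of it).
The state is a dict: "t": time; "q": joint angles; "joint_vel": joint speeds; "joint_torque": joint torques, N m; "eef_pos": TCP position; "tool_rot": TCP orientation; "contact_force": force on the tool from outside, world axes, zero at the start; "torque": the same for the moment, N m; "gripper_width": opening from 0.0 (shut) to 1.0 (fully open).
Only numpy, scipy, OpenCV 4.12 (cv2) and the standard library are available. Lean on these libraries where they do the work, as an engineer would, in place of code of your own. Each camera call takes 0.05 s, during which the arm holds its last target. There are 200 camera calls.

## Working session

There is one attempt and no reset: what is moved stays moved. The work goes in short steps, Python scripts to look and compute and a tool call to move; the robot and the scene stay as the last step left them, time stands still between calls to the robot, and variables do not carry over. Pictures are saved under pics/ and viewed, about 8 in all and at most 12, crops included, and the job is handed in when it is done.

Besides the shell and the picture viewer there is one more tool, called after "Call:" as name([rows], argument=value, ...), one row to a line, values as JSON. carry_out: Moves the arm, as the interface text tells. Its arguments: {"type":"object","properties":{"deltas":{"type":"array"},"hand":{"type":"number"},"newtons":{"type":"number"}},"required":["deltas"]}

```bash
mkdir -p pics; ls; python3 - <<'E'
from station import readout, read_camera, get_calibration, bot, models
import cv2, numpy as np
o=readout.get_obs()
for k in ("t","eef_pos","tool_rot","contact_force","gripper_width"): print(k,np.round(o[k],4))
for c in ("top","scene"):
    im=read_camera(c); cv2.imwrite(f"pics/{c}0.png",im[:,:,::-1])
    k=get_calibration(c); print(c,k["fov_y"],k["cx"],k["cy"],k["D"]);print(np.round(k["world_from_camera"],4))
    for n in ("jig","post","fence","batten","tape","carton","spray","wipes"):
        r=models.spot_in(n,c); print(n,[(np.round(d["centre"]).tolist(),round(d["score"],2)) for d in r[:2]])
E
```

```text
pics
t 0.0
eef_pos [0.1687 0.653  0.2473]
tool_rot [ 6.000e-04  7.906e-01  6.123e-01 -7.000e-04]
contact_force [-0.1137 -0.7871  0.7235]
gripper_width 0.9965
top 55.9815733677199 273.27195010911066 212.20803324333912 [0.01301211 0.         0.         0.         0.        ]
[[ 0.0108 -0.9839  0.1786  0.4454]
 [-0.9998 -0.008   0.0162  0.0125]
 [-0.0145 -0.1787 -0.9838  0.94  ]
 [ 0.      0.      0.      1.    ]]
jig [([232.0, 314.0], 0.65)]
post [([191.0, 258.0], 0.72)]
fence [([174.0, 319.0], 0.75)]
batten [([238.0, 321.0], 0.95), ([175.0, 319.0], 0.51)]
tape [([192.0, 184.0], 0.95)]
carton [([264.0, 200.0], 0.8)]
spray [([169.0, 437.0], 0.59)]
wipes [([225.0, 451.0], 0.67)]
scene 50.099904552546285 283.2434053974286 208.59715453287822 [-0.08009369  0.          0.          0.          0.        ]
[[-0.1275  0.5991 -0.7905  1.4632]
 [ 0.9918  0.0823 -0.0975  0.1311]
 [ 0.0066 -0.7965 -0.6047  0.6939]
 [ 0.      0.      0.      1.    ]]
jig [([221.0, 244.0], 0.92), ([196.0, 238.0], 0.37)]
post [([226.0, 297.0], 0.77)]
fence [([236.0, 231.0], 0.72)]
batten [([195.0, 240.0], 0.72)]
tape [([228.0, 363.0], 0.81)]
carton [([185.0, 353.0], 0.56)]
spray [([210.0, 119.0], 0.94), ([232.0, 360.0], 0.62)]
wipes [([224.0, 297.0], 0.67), ([191.0, 140.0], 0.64)]
```

```bash
python3 - <<'E'
import cv2
im=cv2.imread("pics/top0.png"); cv2.imwrite("pics/top0c.png",cv2.resize(im[120:330,150:430+60],None,fx=2.35,fy=2.35,interpolation=cv2.INTER_CUBIC))
im=cv2.imread("pics/scene0.png"); cv2.imwrite("pics/scene0c.png",cv2.resize(im[130:320,80:420],None,fx=2.35,fy=2.35,interpolation=cv2.INTER_CUBIC))
E
```

```text
(no output)
```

View pics/top0c.png

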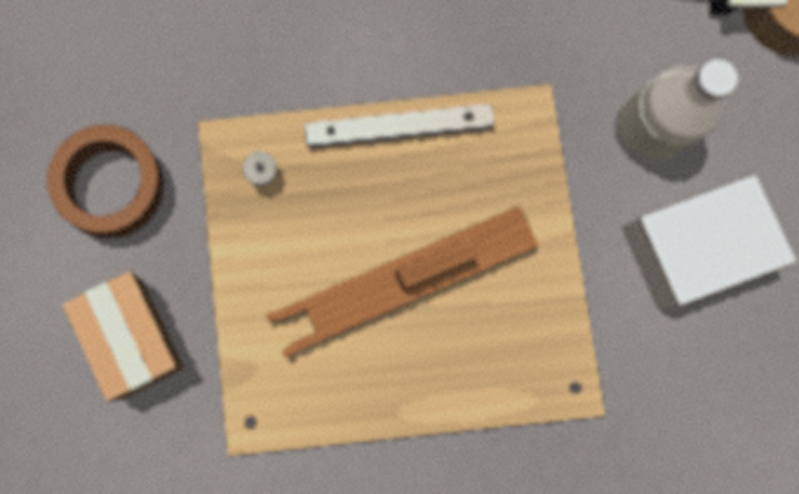

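View pics/scene0c.png

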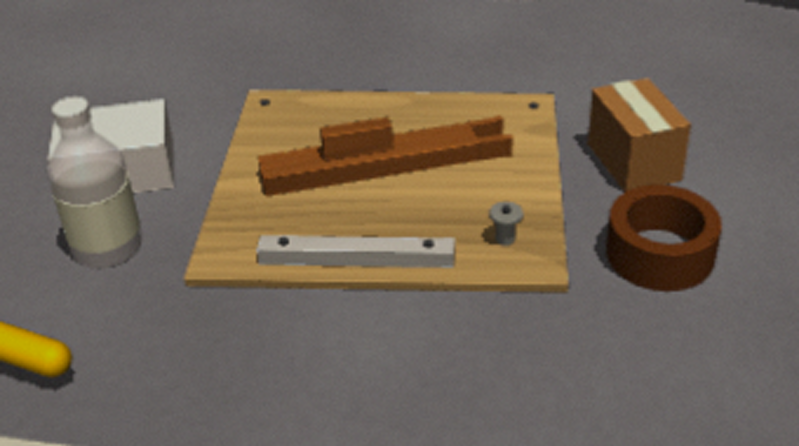

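```bash
cat > h.py <<'E'
import numpy as np, cv2
from station import readout, read_camera, get_calibration, bot, models
from scipy.optimize import least_squares
from scipy.spatial.transform import Rotation as Rot
def proj(k,P,h=420):
    f=h/2/np.tan(np.radians(k["fov_y"])/2); T=np.linalg.inv(np.array(k["world_from_camera"]))
    K=np.array([[f,0,k["cx"]],[0,f,k["cy"]],[0,0,1]])
    return cv2.projectPoints(np.array(P,float).reshape(-1,1,3),cv2.Rodrigues(T[:3,:3])[0],T[:3,3],K,np.array(k["D"],float))[0][:,0]
def place(p,L):  # p=(x,y,yaw), L local mm (x,y,z above bench)
    L=np.array(L,float)/1000; c,s=np.cos(p[2]),np.sin(p[2])
    return np.c_[p[0]+c*L[:,0]-s*L[:,1],p[1]+s*L[:,0]+c*L[:,1],L[:,2]]
def fit(p0,obs): # obs: list of (k,L,px)
    r=lambda p: np.concatenate([(proj(k,place(p,L))-np.array(px,float)).ravel() for k,L,px in obs])
    s=least_squares(r,p0); return s.x,r(s.x).reshape(-1,2)
def state():
    o=readout.get_obs(); w,x,y,z=o["tool_rot"]; R=Rot.from_quat([x,y,z,w]).as_matrix()
    return o,np.array(o["eef_pos"]),R
E
python3 - <<'E'
from h import *
t=get_calibration("top"); s=get_calibration("scene")
ct=lambda a:np.array(a)/2.35+[150,120]; cs=lambda a:np.array(a)/2.35+[80,130]
Lj=[[100,185,12],[100,-185,12],[-240,-185,12],[-240,185,12],[35,125,48]]
T=(t,Lj,ct([[199,122],[551,86],[604,414],[229,453],[260,167]]))
S=(s,[Lj[0],Lj[1],Lj[2],Lj[3],Lj[4]],cs([[568,283],[187,281],[248,90],[555,94],[507,212]]))
for o in ([T],[S],[T,S]):
    p,r=fit([.5,-.05,0],o); print(np.round(p,4),np.round(r,1).tolist())
pj=p
Lb=[[-125,-22,36],[-125,22,36],[148,-22,36],[148,22,36]]
B=(t,Lb,ct([[521,207],[538,247],[268,316],[290,358]]))
BS=(s,Lb[:2]+Lb[2:3],cs([[262,180-8],[258,156],[512,139]]))
for o in ([B],[B,BS]):
    p,r=fit([.45,-.05,1.57],o); print("b",np.round(p,4),np.round(r,1).tolist(),'slant deg',np.degrees(p[2]-pj[2])-90)
p,r=fit([.45,-.05,1.57],[B]);
print('post',place(pj,[[35,125,12]]),'rib',place(p,[[-20,0,0]]),'fork',place(p,[[120,0,0]]))
E
```

```text
[ 0.6369 -0.0707  0.1137] [[-0.6, -1.0], [0.6, -1.4], [0.9, 0.9], [-0.7, 1.2], [-0.2, -0.2]]
[ 0.6378 -0.0665  0.1182] [[1.2, 0.6], [-1.2, -0.7], [0.2, 0.1], [-0.6, -0.4], [0.3, -0.2]]
[ 0.637  -0.0688  0.1157] [[-1.5, -0.9], [-0.3, -1.5], [0.3, 0.7], [-1.4, 1.3], [-1.0, -0.2], [0.1, 0.4], [-2.1, -1.2], [-0.2, -0.2], [-1.1, -0.5], [-0.7, -0.4]]
b [ 0.551  -0.0965  1.9933] [[0.3, -0.5], [1.5, -0.4], [-0.0, 0.4], [-1.7, 0.4]] slant deg 17.581260174403965
b [ 0.5505 -0.0952  1.9879] [[-0.1, -0.1], [1.0, 0.1], [-0.7, 0.3], [-2.5, 0.3], [-0.6, 2.3], [-1.1, -1.0], [-0.8, -1.2]] slant deg 17.268133593790353
post [[0.65729053 0.05940891 0.012     ]] rib [[ 0.55921287 -0.11476344  0.        ]] fork [[0.50180438 0.01292472 0.        ]]
```

```bash
cat >> h.py <<'E'
def go(P,ax=None): # world target, tool-x azimuth deg -> shift cm, turn deg
    o,p,R=state(); d=R.T@(np.array(P)-p)*100
    a=np.degrees(np.arctan2(R[1,0],R[0,0])); t=0 if ax is None else -((ax-a+180)%360-180)
    return np.round(d,2).tolist(),round(t,2)
E
python3 - <<'E'
from h import *
print(go([.52,.30,.29],60)); print(go([.57,-.09,.29],24))
E
```

```text
([-25.45, 42.84, -4.17], np.float64(15.51))
([-61.96, 57.44, -4.17], np.float64(51.51))
```

Call:
carry_out([
  [[-3, 5, -1], 2],
  [[-6, 10, -2], 4],
  [[-9, 15, -3], 6],
  [[-12, 20, -4], 8],
  [[-15, 25, -4], 10],
  [[-18, 30, -4], 12],
  [[-21, 36, -4], 14],
  [[-25.5, 43, -4], 16],
  [[-25.5, 43, -4], 16],
  [[-25.5, 43, -4], 16],
], hand=1, newtons=60)

```text
t: 2.15
eef_pos: [0.523, 0.2967, 0.2885]
tool_rot: [0.0, 0.869, 0.494, 0.0]
contact_force: [-0.3, 0.7, -1.0]
gripper_width: 1.001
```

```bash
python3 -c "
from h import *
print(state()[1]);print(go([.57,-.09,.29],24))"
```

```text
[0.52298471 0.29669811 0.2884573 ]
([-30.82, 23.82, -0.13], np.float64(35.24))
```

Call:
carry_out([
  [[-4, 3, 0], 4.5],
  [[-8, 6, 0], 9],
  [[-12, 9, 0], 13.5],
  [[-16, 12, 0], 18],
  [[-20, 15, 0], 23],
  [[-24, 18, 0], 27],
  [[-28, 21, 0], 31],
  [[-30.8, 23.8, 0], 35.2],
  [[-30.8, 23.8, 0], 35.2],
  [[-30.8, 23.8, 0], 35.2],
])

```text
t: 3.4
eef_pos: [0.57, -0.0873, 0.2885]
tool_rot: [-0.0, 0.978, 0.21, 0.0]
contact_force: [-1.0, 0.4, -0.7]
gripper_width: 0.998
```

```bash
python3 - <<'E'
from h import *
k=get_calibration("wrist"); im=read_camera("wrist"); cv2.imwrite("pics/w1.png",im[:,:,::-1]); np.save("w1k.npy",k,allow_pickle=True)
print(state()[1],k["fov_y"],k["cx"],k["cy"],k["D"],np.round(k["world_from_camera"],3))
t=[.6370,-.0688,.1157]
Lj=[[100,185,12],[100,-185,12],[-240,-185,12],[-240,185,12],[35,125,48]]
print(np.round(proj(k,place(t,Lj))))
Lb=[[-125,-22,36],[-125,22,36],[148,-22,36],[148,22,36]]
print(np.round(proj(k,place([.551,-.0965,1.9933],Lb))))
E
```

```text
[ 0.57003029 -0.08702524  0.28844694] 65.98003086373483 277.18802875560687 208.88338779697048 [-0.06886403  0.          0.          0.          0.        ] [[ 0.912  0.396  0.11   0.543]
 [ 0.411 -0.88  -0.24  -0.025]
 [ 0.002  0.264 -0.964  0.415]
 [ 0.     0.     0.     1.   ]]
[[461.  65.]
 [351. 325.]
 [119. 259.]
 [183. -34.]
 [404.  94.]]
[[277. 276.]
 [243. 276.]
 [277.  46.]
 [237.  46.]]
```

View pics/w1.png

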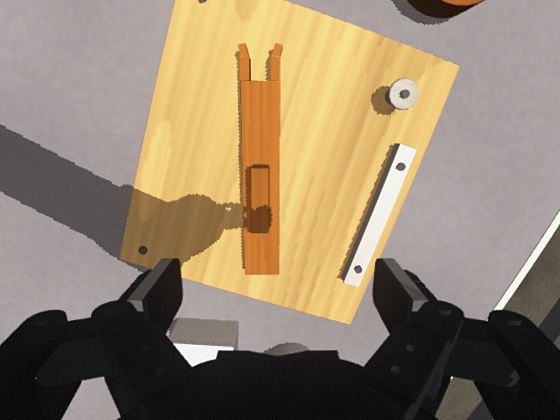

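```bash
python3 - <<'E'
from h import *
k=np.load("w1k.npy",allow_pickle=True).item()
J=(k,[[100,185,12],[100,-185,12],[-240,-185,12],[35,125,48]],[[459.5,66],[350,324],[120.5,260],[404,94]])
p,r=fit([.637,-.069,.116],[J]); print(np.round(p,4),np.round(r,1).tolist(),place(p,[[35,125,0]]))
B=(k,[[-125,-22,36],[-125,22,36],[110,-22,36],[110,22,36],[17.5,-10,68],[17.5,10,68],[-57.5,-10,68],[-57.5,10,68]],
 [[279,274],[244.5,275],[280,81],[240,81],[269,166],[249,166],[269.5,233],[248,233]])
b,r=fit([.551,-.0965,1.99],[B]); print(np.round(b,4),np.round(r,1).tolist(),'slant',np.degrees(b[2]-p[2])-90)
rb=place(b,[[-20,0,60]])[0]; print(rb, place(b,[[120,0,0]]))
print(go(rb,np.degrees(b[2])-90),np.degrees(b[2])-90)
for y in (-95,95):
  for y0 in (-20,-10,0): print(y,y0,proj(k,place(p,[[57.5,y0+y,32]])))
E
```

```text
[ 0.637  -0.0694  0.1174] [[0.6, -0.6], [0.7, 1.1], [-1.2, 0.1], [-0.2, 0.1]] [[0.65710537 0.05885447 0.        ]]
[ 0.5521 -0.0932  1.9886] [[-0.7, 0.2], [-0.3, -1.0], [-0.3, -0.9], [-0.1, -1.0], [-0.8, 1.2], [0.6, 1.1], [-1.2, 0.1], [2.7, 0.0]] slant 17.207873976168244
[ 0.56022059 -0.11148071  0.06      ] [[0.50341941 0.01647877 0.        ]]
([-1.91, 1.84, 22.84], np.float64(0.32)) 23.93642056004596
-95 -20 [[343.53729593 282.86709026]]
-95 -10 [[346.25563885 276.32017987]]
-95 0 [[349.00375164 269.68539726]]
95 -20 [[400.03422367 143.39357129]]
95 -10 [[403.2608954  135.19478419]]
95 0 [[406.50720806 126.91734304]]
```

Call:
carry_out([
  [[-1.9, 1.8, 4], 0.3],
  [[-1.9, 1.8, 8], 0.3],
  [[-1.9, 1.8, 12], 0.3],
  [[-1.9, 1.8, 16], 0.3],
  [[-1.9, 1.8, 19], 0.3],
  [[-1.9, 1.8, 21], 0.3],
  [[-1.9, 1.8, 22.6], 0.3],
  [[-1.9, 1.8, 22.6], 0.3],
  [[-1.9, 1.8, 22.6], 0.3],
])

```text
t: 4.58
eef_pos: [0.5608, -0.1108, 0.0631]
tool_rot: [-0.0, 0.978, 0.208, 0.001]
contact_force: [0.5, 0.5, 0.8]
gripper_width: 0.997
```

Call:
carry_out([
  [[0, 0, 0], 0],
  [[0, 0, 0], 0],
  [[0, 0, 0], 0],
  [[0, 0, 0], 0],
  [[0, 0, 0], 0],
  [[0, 0, 0], 0],
  [[0, 0, 0], 0],
  [[0, 0, 0], 0],
], hand=0, newtons=60)

```text
t: 5.58
eef_pos: [0.5608, -0.1109, 0.0634]
tool_rot: [-0.0, 0.978, 0.208, 0.001]
contact_force: [-1.9, -1.1, 4.6]
gripper_width: 0.22
```

```bash
python3 - <<'E'
from h import *
o,p,R=state(); print(p,np.degrees(np.arctan2(R[1,0],R[0,0])),o["contact_force"],o["torque"],o["q"])
k=get_calibration("wrist"); im=read_camera("wrist"); cv2.imwrite("pics/w2.png",im[:,:,::-1]); np.save("w2k.npy",k,allow_pickle=True)
a=np.degrees(np.arctan2(R[1,0],R[0,0]))+90
b=[.5521,-.0932,np.radians(a)]
E
```

```text
[ 0.56075577 -0.11087041  0.06340496] 23.987648377417635 [-1.85039963 -1.1240864   4.56812875] [0.08599288 0.37058605 0.0318001 ] [-0.22728265  0.58492509  0.4129526   1.96643611 -0.37040868  0.66223795
  0.83848669]
```

View pics/w2.png

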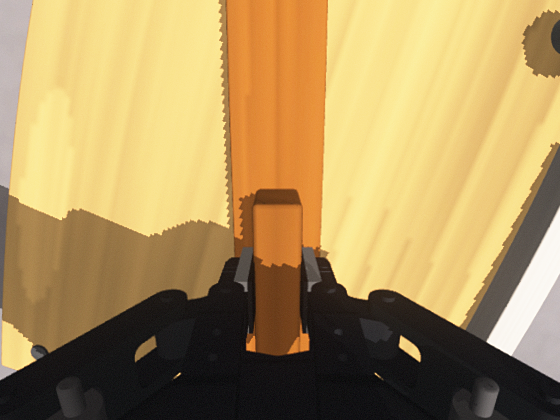

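```bash
python3 - <<'E'
from h import *
k=np.load("w2k.npy",allow_pickle=True).item()
o,p,R=state(); a=np.arctan2(R[1,0],R[0,0])+np.pi/2
for off in (-3,0,3,6):
    # TCP at batten x = -20+off
    b=[p[0]-np.cos(a)*(off-20)/1000,p[1]-np.sin(a)*(off-20)/1000,a]
    print(off,proj(k,place(b,[[17.5,-10,68],[17.5,10,68],[17.5,10,36],[110,22,36]])).round().tolist())
J=[.637,-.0692,.1165]; print(proj(k,place(J,[[35,125,48],[57.5,75,32],[57.5,-20,32],[57.5,-20,12]])).round())
E
```

```text
-3 [[302.0, 194.0], [250.0, 194.0], [255.0, 180.0], [224.0, -35.0]]
0 [[301.0, 202.0], [250.0, 202.0], [255.0, 186.0], [224.0, -27.0]]
3 [[301.0, 209.0], [250.0, 209.0], [255.0, 192.0], [224.0, -20.0]]
6 [[301.0, 217.0], [250.0, 217.0], [255.0, 198.0], [224.0, -12.0]]
[[627.  22.]
 [591. 140.]
 [511. 299.]
 [490. 283.]]
```

Call:
carry_out([
  [[0, 0, -0.05], 0],
  [[0.4, 0.6, -0.05], 4],
  [[0.8, 1.2, -0.05], 9],
  [[1.2, 1.8, -0.05], 14],
  [[1.7, 2.3, -0.05], 19],
  [[2.2, 2.7, -0.05], 24],
  [[2.7, 3.0, -0.05], 29],
  [[3.2, 3.2, -0.05], 34],
  [[3.7, 3.2, -0.05], 39],
  [[3.7, 3.2, -0.05], 39],
])

```text
t: 6.88
eef_pos: [0.6078, -0.1247, 0.0635]
tool_rot: [-0.0, 0.992, -0.13, 0.001]
contact_force: [0.7, 0.5, -2.6]
gripper_width: 0.222
```

```bash
python3 - <<'E'
from h import *
k=get_calibration("wrist"); im=read_camera("wrist"); cv2.imwrite("pics/w3.png",im[:,:,::-1])
o,p,R=state(); a=np.arctan2(R[1,0],R[0,0]); print(p,np.degrees(a),o["contact_force"],o["torque"])
a+=np.pi/2; b=[p[0]+np.cos(a)*.019,p[1]+np.sin(a)*.019,a]
t=get_calibration("top"); im=read_camera("top"); 
c=im.copy()[120:330,200:440]; c=cv2.resize(c,None,fx=2.5,fy=2.5,interpolation=cv2.INTER_CUBIC)
for q in proj(t,place(b,[[-125,-22,36],[-125,22,36],[110,-22,36],[110,22,36],[120,0,36]])): cv2.circle(c,tuple(int(v) for v in (q-[200,120])*2.5),3,(0,255,0),1)
w=cv2.imread("pics/w3.png")[:, :, ::-1].copy()
for q in proj(k,place(b,[[17.5,-10,68],[17.5,10,68],[60,-22,36],[60,22,36]])): cv2.circle(w,tuple(int(v) for v in q),3,(0,255,0),1)
for q in proj(k,place([.637,-.0692,.1165],[[35,125,48],[57.5,75,32],[57.5,-20,32]])): cv2.circle(w,tuple(int(v) for v in q),3,(255,0,255),1)
w=cv2.resize(w,None,fx=.9,fy=.9)[:250]
out=np.zeros((c.shape[0]*0+525,600,3),np.uint8); out[:]=c; cv2.imwrite("pics/t3.png",out[:,:,::-1]); cv2.imwrite("pics/w3.png",w[:,:,::-1])
E
```

```text
[ 0.60751549 -0.12479859  0.06350442] -14.887962343678517 [-0.1614134   0.33177781 -3.15295698] [-0.05418001 -0.04907079  0.02449122]
```

View pics/t3.png

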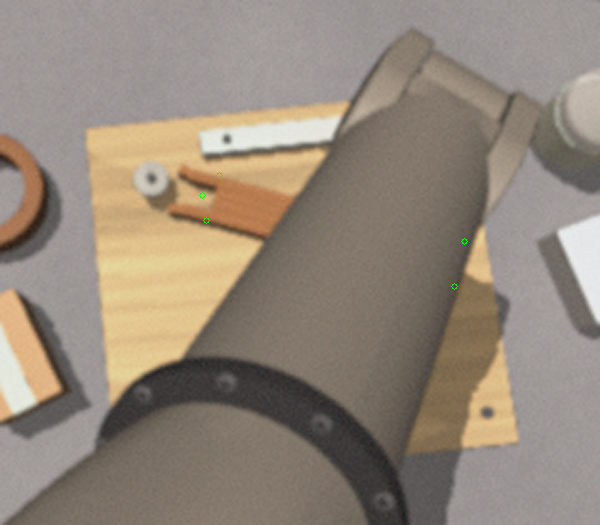

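View pics/w3.png

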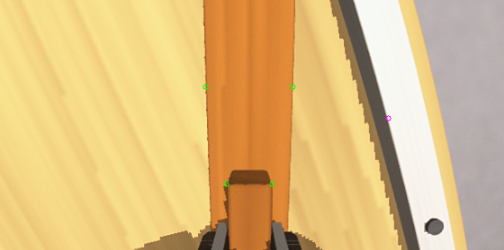

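Call:
carry_out([
  [[0.07, -0.7, 0.02], 0],
  [[0.07, -1.4, 0.02], 0],
  [[0.07, -2.1, 0.02], 0],
  [[0.07, -2.8, 0.02], 0],
  [[0.07, -3.4, 0.02], 0],
  [[0.07, -4.0, 0.02], 0],
  [[0.07, -4.4, 0.02], 0],
  [[0.07, -4.4, 0.02], 0],
])

```text
t: 7.98
eef_pos: [0.6196, -0.0818, 0.0635]
tool_rot: [-0.001, 0.992, -0.129, 0.001]
contact_force: [-0.7, 0.8, 2.5]
gripper_width: 0.222
```

```bash
cat > r.py <<'E'
from h import *
o,p,R=state(); a=np.arctan2(R[1,0],R[0,0])+np.pi/2
f=np.array(o["contact_force"])
J=[.637,-.0692,.1165]; post=place(J,[[35,125,0]])[0][:2]; u=np.array([np.cos(a),np.sin(a)]); fork=p[:2]+.139*u
print('t',round(o["t"],2),'p',np.round(p,4),'slant',round(96.67-np.degrees(a),2),'Ftool',np.round(R.T@f,1),'F',np.round(f,1),'M',np.round(o["torque"],2))
print('fork-post in tool mm',np.round(R.T[:2,:2]@(fork-post)*1000,1))
E
python3 r.py
```

```text
t 7.97 p [ 0.6196 -0.0818  0.0635] slant 21.53 Ftool [-0.9 -0.6 -2.5] F [-0.7  0.8  2.5] M [-0.04 -0.13 -0.06]
fork-post in tool mm [-0.2  6.7]
```

Call:
carry_out([
  [[0, -0.15, 0], 0],
  [[0, -0.3, 0], 0],
  [[0, -0.4, 0], 0],
  [[0, -0.5, 0], 0],
  [[0, -0.5, 0], 0],
])

```text
t: 8.6
eef_pos: [0.6209, -0.0769, 0.0634]
tool_rot: [-0.001, 0.992, -0.129, 0.001]
contact_force: [-0.5, -2.3, 1.6]
gripper_width: 0.221
```

```bash
python3 r.py
```

```text
t 8.6 p [ 0.6209 -0.0769  0.0634] slant 21.53 Ftool [ 0.1  2.4 -1.6] F [-0.5 -2.3  1.6] M [-0.45  0.03 -0.03]
fork-post in tool mm [-0.3  1.7]
```

Call:
carry_out([
  [[0, -0.05, 0], 0],
  [[0, -0.1, 0], 0],
  [[0, -0.1, 0], 0],
])

```text
t: 8.98
eef_pos: [0.6211, -0.0761, 0.0635]
tool_rot: [-0.001, 0.992, -0.129, 0.001]
contact_force: [-0.9, -2.9, 1.3]
gripper_width: 0.22
```

Call:
carry_out([
  [[0, -0.05, 0], 0],
  [[0, -0.1, 0], 0],
  [[0, -0.1, 0], 0],
])

```text
t: 9.35
eef_pos: [0.6211, -0.076, 0.0635]
tool_rot: [-0.0, 0.992, -0.13, 0.001]
contact_force: [-1.3, -5.4, 1.8]
gripper_width: 0.221
```

```bash
python3 r.py
```

```text
t 9.35 p [ 0.6211 -0.076   0.0635] slant 21.58 Ftool [ 0.1  5.5 -1.8] F [-1.3 -5.4  1.8] M [-1.09  0.16  0.04]
fork-post in tool mm [-0.2  0.8]
```

Call:
carry_out([
  [[0, -0.1, 0], 0],
  [[0, -0.15, 0], 0],
  [[0, -0.2, 0], 0],
  [[0, -0.2, 0], 0],
])

```text
t: 9.85
eef_pos: [0.6211, -0.076, 0.0635]
tool_rot: [0.001, 0.991, -0.13, 0.0]
contact_force: [-2.1, -7.4, 0.8]
gripper_width: 0.217
```

```bash
python3 r.py
```

```text
t 9.85 p [ 0.6211 -0.076   0.0635] slant 21.65 Ftool [-0.1  7.7 -0.7] F [-2.1 -7.4  0.8] M [-1.41  0.22  0.09]
fork-post in tool mm [-0.   0.7]
```

Call:
carry_out([
  [[0, -0.2, 0], 0],
  [[0, -0.3, 0], 0],
  [[0, -0.3, 0], 0],
  [[0, -0.3, 0], 0],
])

```text
t: 10.35
eef_pos: [0.6209, -0.0759, 0.0635]
tool_rot: [0.002, 0.991, -0.131, 0.0]
contact_force: [-2.6, -10.0, 1.9]
gripper_width: 0.219
```

```bash
python3 r.py; python3 - <<'E'
from h import *
o,p,R=state(); a0=np.arctan2(R[1,0],R[0,0])+np.pi/2; r=139.
u=lambda a:np.array([np.cos(a),np.sin(a),0])
for s in np.arange(0,24,2.):
    a=a0+np.radians(s); d=R.T@(r*(u(a0)-u(a)))/10; print(s,np.round(d,2))
E
```

```text
t 10.35 p [ 0.6209 -0.0759  0.0635] slant 21.77 Ftool [ 0.2 10.4 -1.9] F [ -2.6 -10.    1.9] M [-1.71  0.45  0.12]
fork-post in tool mm [0.  0.7]
0.0 [0. 0. 0.]
2.0 [ 0.49 -0.01  0.  ]
4.0 [ 0.97 -0.03  0.  ]
6.0 [ 1.45 -0.08  0.  ]
8.0 [ 1.93 -0.14  0.  ]
10.0 [ 2.41 -0.21  0.  ]
12.0 [ 2.89 -0.3   0.  ]
14.0 [ 3.36 -0.41  0.  ]
16.0 [ 3.83 -0.54  0.  ]
18.0 [ 4.3  -0.68  0.  ]
20.0 [ 4.75 -0.84  0.  ]
22.0 [ 5.21 -1.01 -0.  ]
```

Call:
carry_out([
  [[0.24, -0.1, 0], -1],
  [[0.49, -0.11, 0], -2],
  [[0.97, -0.13, 0], -4],
  [[1.45, -0.18, 0], -6],
  [[1.93, -0.24, 0], -8],
  [[2.41, -0.31, 0], -10],
  [[2.41, -0.31, 0], -10],
])

```text
t: 11.22
eef_pos: [0.6444, -0.08, 0.0635]
tool_rot: [0.003, 0.999, -0.044, -0.001]
contact_force: [-3.1, -5.5, 3.2]
gripper_width: 0.221
```

```bash
python3 r.py; python3 - <<'E'
from h import *
o,p,R=state(); a0=np.arctan2(R[1,0],R[0,0])+np.pi/2; r=139.
u=lambda a:np.array([np.cos(a),np.sin(a),0])
for s in np.arange(0,14,1.5):
    a=a0+np.radians(s); d=R.T@(r*(u(a0)-u(a)))/10; print(s,np.round(d,2))
E
```

```text
t 11.22 p [ 0.6444 -0.08    0.0635] slant 11.7 Ftool [-2.7  5.7 -3.1] F [-3.1 -5.5  3.2] M [-0.86  0.6   0.55]
fork-post in tool mm [-0.6  0.7]
0.0 [0. 0. 0.]
1.5 [ 0.36 -0.   -0.  ]
3.0 [ 0.73 -0.02 -0.  ]
4.5 [ 1.09 -0.04 -0.  ]
6.0 [ 1.45 -0.08 -0.  ]
7.5 [ 1.81 -0.12 -0.  ]
9.0 [ 2.17 -0.17 -0.  ]
10.5 [ 2.53 -0.23 -0.  ]
12.0 [ 2.89 -0.3  -0.01]
13.5 [ 3.24 -0.38 -0.01]
```

Call:
carry_out([
  [[0.36, -0.1, 0], -1.5],
  [[0.73, -0.12, 0], -3],
  [[1.09, -0.14, 0], -4.5],
  [[1.45, -0.18, 0], -6],
  [[1.81, -0.22, 0], -7.5],
  [[2.17, -0.27, 0], -9],
  [[2.17, -0.27, 0], -9],
])

```text
t: 12.1
eef_pos: [0.6658, -0.0802, 0.0636]
tool_rot: [0.003, 0.999, 0.035, -0.002]
contact_force: [-3.4, -4.4, 3.2]
gripper_width: 0.217
```

```bash
python3 r.py; python3 - <<'E'
from h import *
o,p,R=state(); a0=np.arctan2(R[1,0],R[0,0])+np.pi/2; r=139.
u=lambda a:np.array([np.cos(a),np.sin(a),0])
for s in np.arange(0,4,.5):
    a=a0+np.radians(s); d=R.T@(r*(u(a0)-u(a)))/10; print(s,np.round(d,2))
k=get_calibration("wrist"); im=read_camera("wrist"); cv2.imwrite("pics/w4.png",im[:,:,::-1])
E
```

```text
t 12.1 p [ 0.6658 -0.0802  0.0636] slant 2.65 Ftool [-3.7  4.2 -3.1] F [-3.4 -4.4  3.2] M [-0.94  0.56  0.5 ]
fork-post in tool mm [-1.2  0.5]
0.0 [0. 0. 0.]
0.5 [ 0.12 -0.   -0.  ]
1.0 [ 0.24 -0.   -0.  ]
1.5 [ 0.36 -0.   -0.  ]
2.0 [ 0.49 -0.01 -0.  ]
2.5 [ 0.61 -0.01 -0.  ]
3.0 [ 0.73 -0.02 -0.  ]
3.5 [ 0.85 -0.03 -0.  ]
```

View pics/w4.png

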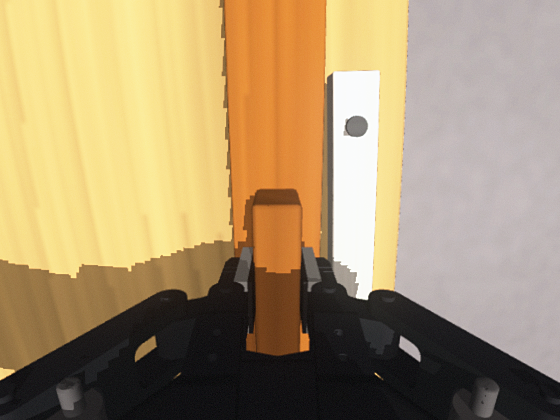

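Call:
carry_out([
  [[0.12, -0.1, 0], -0.5],
  [[0.24, -0.1, 0], -1],
  [[0.36, -0.1, 0], -1.5],
  [[0.42, -0.1, 0], -1.8],
  [[0.42, -0.1, 0], -1.8],
])

```text
t: 12.78
eef_pos: [0.6694, -0.08, 0.0636]
tool_rot: [0.004, 0.999, 0.051, -0.002]
contact_force: [-2.0, -5.5, 2.3]
gripper_width: 0.22
```

```bash
python3 r.py
```

```text
t 12.78 p [ 0.6694 -0.08    0.0636] slant 0.85 Ftool [-2.6  5.3 -2.2] F [-2.  -5.5  2.3] M [-0.8   0.41  0.23]
fork-post in tool mm [-2.   0.5]
```

Call:
carry_out([
  [[0.1, -0.08, 0], -0.3],
  [[0.2, -0.08, 0], -0.6],
  [[0.25, -0.08, 0], -0.8],
  [[0.3, -0.08, 0], -0.8],
  [[0.3, -0.08, 0], -0.8],
])

```text
t: 13.4
eef_pos: [0.6714, -0.0797, 0.0637]
tool_rot: [0.004, 0.998, 0.058, -0.003]
contact_force: [-3.3, -5.0, 4.7]
gripper_width: 0.224
```

```bash
python3 r.py
```

```text
t 13.4 p [ 0.6714 -0.0797  0.0637] slant 0.05 Ftool [-3.9  4.7 -4.6] F [-3.3 -5.   4.7] M [-0.82  0.75  0.26]
fork-post in tool mm [-1.9  0.5]
```

Call:
carry_out([
  [[0.1, -0.08, 0], 0],
  [[0.2, -0.08, 0], 0],
  [[0.2, -0.08, 0], 0],
])

```text
t: 13.78
eef_pos: [0.672, -0.0797, 0.0637]
tool_rot: [0.004, 0.998, 0.058, -0.005]
contact_force: [-5.6, -6.4, 5.5]
gripper_width: 0.214
```

```bash
python3 r.py
```

```text
t 13.78 p [ 0.672  -0.0797  0.0637] slant 0.04 Ftool [-6.4  5.7 -5.4] F [-5.6 -6.4  5.5] M [-0.74  1.13  0.33]
fork-post in tool mm [-1.3  0.5]
```

Call:
carry_out([
  [[0.15, -0.08, 0], 0],
  [[0.25, -0.08, 0], 0],
  [[0.3, -0.08, 0], 0],
  [[0.3, -0.08, 0], 0],
])

```text
t: 14.28
eef_pos: [0.6726, -0.0796, 0.0638]
tool_rot: [0.004, 0.998, 0.058, -0.007]
contact_force: [-8.7, -5.5, 8.2]
gripper_width: 0.22
```

```bash
python3 r.py
```

```text
t 14.28 p [ 0.6726 -0.0796  0.0638] slant 0.03 Ftool [-9.4  4.5 -8.1] F [-8.7 -5.5  8.2] M [-0.68  1.83  0.42]
fork-post in tool mm [-0.8  0.5]
```

Call:
carry_out([
  [[0.2, -0.08, -0.05], 0],
  [[0.3, -0.08, -0.05], 0],
  [[0.35, -0.08, -0.05], 0],
  [[0.4, -0.08, -0.05], 0],
  [[0.4, -0.08, -0.05], 0],
])

```text
t: 14.9
eef_pos: [0.673, -0.0796, 0.064]
tool_rot: [0.004, 0.998, 0.058, -0.011]
contact_force: [-9.6, -4.8, 9.6]
gripper_width: 0.222
```

```bash
python3 r.py; python3 -c "
from h import *
im=read_camera('wrist'); cv2.imwrite('pics/w5.png',im[:,:,::-1])"
```

```text
t 14.9 p [ 0.673  -0.0796  0.064 ] slant 0.06 Ftool [-10.3   3.7  -9.3] F [-9.6 -4.8  9.6] M [-0.76  2.39  0.36]
fork-post in tool mm [-0.3  0.5]
```

View pics/w5.png

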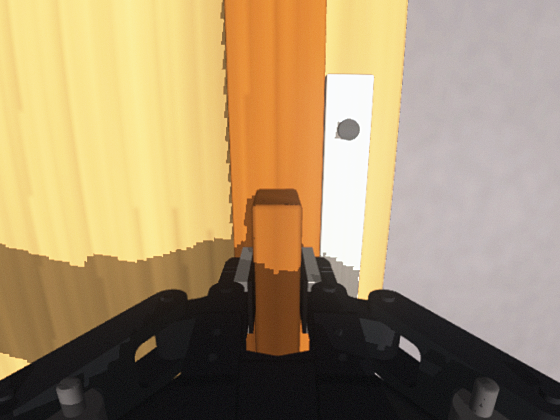

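Call:
carry_out([
  [[0.3, -0.08, -0.03], 0],
  [[0.45, -0.08, -0.03], 0],
  [[0.55, -0.08, -0.03], 0],
  [[0.55, -0.08, -0.03], 0],
  [[0.55, -0.08, -0.03], 0],
  [[0.55, -0.08, -0.03], 0],
  [[0.55, -0.08, -0.03], 0],
  [[0.55, -0.08, -0.03], 0],
  [[0.55, -0.08, -0.03], 0],
  [[0.55, -0.08, -0.03], 0],
])

```text
t: 16.2
eef_pos: [0.6735, -0.0795, 0.0641]
tool_rot: [0.003, 0.998, 0.057, -0.016]
contact_force: [-14.8, -4.4, 15.9]
gripper_width: 0.219
```

```bash
python3 r.py
```

```text
t 16.2 p [ 0.6735 -0.0795  0.0641] slant 0.1 Ftool [-15.7   2.7 -15.4] F [-14.8  -4.4  15.9] M [-0.76  3.47  0.26]
fork-post in tool mm [0.3 0.5]
```

Call:
carry_out([
  [[0.4, -0.06, 0], 0],
  [[0.4, -0.06, 0], 0],
  [[0.4, -0.06, 0], 0],
  [[0.4, -0.06, 0], 0],
  [[0.4, -0.06, 0], 0],
  [[0.4, -0.06, 0], 0],
  [[0.4, -0.06, 0], 0],
  [[0.4, -0.06, 0], 0],
  [[0.4, -0.06, 0], 0],
  [[0.4, -0.06, 0], 0],
])

```text
t: 17.45
eef_pos: [0.6738, -0.0795, 0.0642]
tool_rot: [0.003, 0.998, 0.057, -0.019]
contact_force: [-12.9, -3.7, 13.3]
gripper_width: 0.216
```

```bash
python3 r.py
```

```text
t 17.45 p [ 0.6738 -0.0795  0.0642] slant 0.12 Ftool [-13.7   2.2 -12.7] F [-12.9  -3.7  13.3] M [-0.71  2.77  0.22]
fork-post in tool mm [0.7 0.5]
```

Call:
carry_out([
  [[0.1, -0.03, 0], 0],
  [[0.05, -0.03, 0], 0],
  [[0.05, -0.03, 0], 0],
  [[0.05, -0.03, 0], 0],
], newtons=20, hand=0)

```text
t: 17.95
eef_pos: [0.6738, -0.0795, 0.0643]
tool_rot: [0.003, 0.998, 0.057, -0.02]
contact_force: [-3.0, -5.0, 4.9]
gripper_width: 0.221
```

```bash
python3 r.py
```

```text
t 17.95 p [ 0.6738 -0.0795  0.0643] slant 0.11 Ftool [-3.7  4.6 -4.7] F [-3.  -5.   4.9] M [-0.71  0.7   0.19]
fork-post in tool mm [0.6 0.5]
```

Call:
carry_out([
  [[0, 0, 0], 0],
  [[0, 0, 0], 0],
  [[0, 0, 0], 0],
  [[0, 0, 0], 0],
  [[0, 0, 0], 0],
  [[0, 0, 0], 0],
], hand=0.45)

```text
t: 18.7
eef_pos: [0.6738, -0.0795, 0.0643]
tool_rot: [0.003, 0.998, 0.057, -0.02]
contact_force: [0.2, 0.2, 0.2]
gripper_width: 0.451
```

```bash
python3 r.py; python3 -c "
from h import *
k=get_calibration('wrist')
im=read_camera('wrist'); cv2.imwrite('pics/w6.png',im[:,:,::-1])"
```

```text
t 18.7 p [ 0.6738 -0.0795  0.0643] slant 0.12 Ftool [ 0.3 -0.2 -0.2] F [0.2 0.2 0.2] M [ 0.01 -0.08  0.01]
fork-post in tool mm [0.6 0.5]
```

View pics/w6.png

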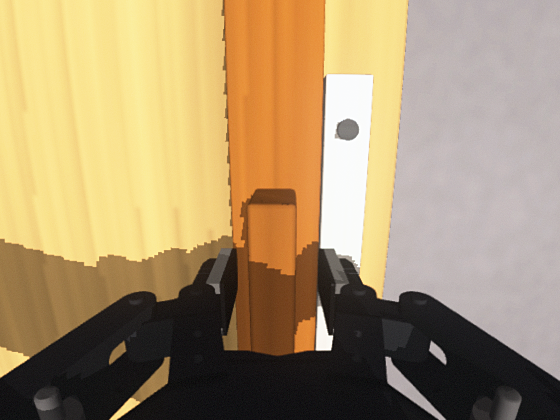

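Call:
carry_out([
  [[0, 0, -1], 0],
  [[0, 0, -2.5], 0],
  [[0, 0, -5], 0],
  [[0, 0, -9], 0],
  [[0, 0, -13], 0],
  [[0, 1, -18], 0],
  [[0, 3, -21], 0],
  [[0, 3, -22], 0],
  [[0, 3, -22], 0],
])

```text
t: 19.88
eef_pos: [0.6859, -0.1067, 0.2844]
tool_rot: [0.003, 0.998, 0.057, -0.02]
contact_force: [0.1, -0.7, -0.3]
gripper_width: 0.45
```

```bash
python3 r.py; python3 - <<'E'
from h import *
k=get_calibration("wrist"); im=read_camera("wrist").copy()
J=[.637,-.0692,.1165]; a=J[2]+np.pi/2
f=place(J,[[35.5,125,0]])[0]; b=[f[0]-.12*np.cos(a),f[1]-.12*np.sin(a),a]
for q in proj(k,place(b,[[-125,-22,36],[-125,22,36],[110,-22,36],[110,22,36],[110,-12,36],[110,12,36]])): print(q.round()); cv2.circle(im,tuple(int(v) for v in q),3,(0,255,0),1)
for q in proj(k,place(J,[[35,125,48],[57.5,75,32],[57.5,-115,32]])): cv2.circle(im,tuple(int(v) for v in q),3,(255,0,255),1)
cv2.imwrite("pics/w7.png",im[:,:,::-1])
E
```

```text
t 19.88 p [ 0.6859 -0.1067  0.2844] slant 0.09 Ftool [0.1 0.7 0.3] F [ 0.1 -0.7 -0.3] M [ 0.04 -0.02 -0.01]
fork-post in tool mm [ 9.5 28.9]
[296. 242.]
[260. 241.]
[298.  34.]
[257.  34.]
[289.  34.]
[266.  34.]
```

View pics/w7.png

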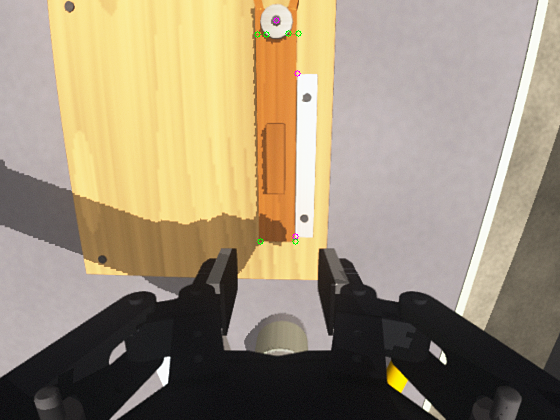

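```bash
python3 -c "
from h import *
print(bot.hand_in())"
```

```text
the job is handed in; nothing more can be done
None
```

The batten is on the post, flush along the fence and released. I handed the job in at about 20 s of the 72 s limit; no verdict came back.

- **Fork onto the post:** I gripped the rib and turned the batten to about 21.6° from the fence. I then slid it under the post head until it stopped, with about 10 N along the batten.
- **Swing and press:** I swung it about the post, keeping a light push so the fork stayed home. I pressed it on the fence for two spells of about a second each. The wrist read about 15 N sideways at the end of the first and 13 N at the end of the second.
- **Release:** I eased off, opened the gripper and lifted clear; the force then read about 0.

The last wrist picture showed the batten flush along the fence, with the slot bottom hidden under the post head. The batten's plain end was within about 1 px (roughly 1 mm) of where it should be when home and flush. I saw no sign that anything around the jig had moved, but I took no final measurement of it.

Two things are uncertain:
- **Fence force:** I could only infer it. The wrist reading also includes friction on the board, which I put at up to about 5 N, so the fence probably took 8–15 N.
- **Tool tilt:** The tool tilted about 2° about the batten's long axis while pressing. The batten may have tilted slightly with it until I let go.

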